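# Try the bath cover, free its catch if it is caught, hold it open

## Task

The round flask stands beside one of the two wells of the double water bath: open the cover of that well for it. Pull the cover up by its handle first, before touching its catch, to find out whether it is caught; if it is, slide its catch to the other end of its track and pull again. Finish while still holding the cover up with the gripper, raised about 40 degrees; leave the other well's cover and catch alone and do not knock over or push about what stands on the bench.

Things in the scene. Friction and masses are not known exactly. Their poses are not given: they have to be found in the camera images.
- bath: White double water bath, fixed: 230 (x) by 450 (y) by 110 mm high. Origin on the bench under its middle; +x points to its back (away from the robot at yaw 0; yaw varies), +y to its left well, z up. Front face at x = -110 mm. Two wells side by side along y, each with a steel cover hinged at the back and a sliding catch on the 75 mm wide deck at its outer end.
- cover_left (a joint): Left (+y) cover's angle, rad: 0 shut, grows as its front rises, to 1.4. Steel, 202 by 146 by 8 mm, about 0.5 kg, top at z = 118 mm; falls shut if let go. Hinge line along bath y at bath x = 90, z = 105 mm. If its hidden bolt is engaged it only rattles: rises about 0.04 rad (10 mm at the handle), then stops dead; if not, it lifts freely at 2 to 4 N.
- cover_right (a joint): Opening angle of the right (-y) cover, rad; same as the left cover, its middle at bath y = -85 mm.
- handle_left (a point): Middle of the left cover's handle: a black round bar 12 mm thick, 80 mm long, along bath y, in front of and above the cover's front edge, on two sloping legs at its ends. When shut at bath x = -150, y = 85, z = 150 mm, 244 mm from the hinge line. Pinch it from above across the bar; it may turn between the fingers as the cover swings.
- handle_right (a point): Middle of the right cover's handle bar, as the left one, at y = -85 mm in the bath frame.
- catch_left (a joint): Left catch's position, m: 0 at the start (end nearer the bath's front), 0.02 at the other end (towards bath +x). Stays where left; needs about 3 N. Unmarked: whether the bolt is engaged at the start varies and cannot be seen. If engaged, sliding fully to 0.02 frees it; if free, sliding it over may engage it.
- catch_right (a joint): Position of the right cover's sliding catch, m; as the left one.
- catchtop_left (a point): Centre of the top of the left catch's steel knob: an upright block 14 (x) by 24 (y) by 26 mm high, top at z = 138 mm, on a black track on the left deck (deck top z = 110 mm); at the start at bath x = -45, y = 197 mm. It slides along bath x; nothing else stands on the deck.
- catchtop_right (a point): Centre of the top of the right catch's knob, as the left one, at y = -197 mm in the bath frame.
- flask: Round-bottomed glass flask seated in a cork ring, one piece 84 mm wide and 154 mm high; origin under the ring's centre. It stands at one end of the bath, beyond the deck, and shows which well is meant (left well if its y in the bath frame is positive).
- beaker: Empty clear beaker, 72 mm wide, 90 mm high, standing at the other end of the bath; origin under its centre. Leave it.
- reagent: Amber jar, 64 mm wide, 130 mm high, origin under its centre; bystander.
- washbottle: White plastic bottle, 60 mm wide, 150 mm high, origin under its centre; bystander.
- stopper: White plastic stopper, 36 mm wide, 32 mm high, origin under its centre; bystander.
- dish: White ceramic dish, 80 mm wide, 28 mm high, origin under its centre; bystander.
- spatula: Steel spatula 180 mm long lying on the bench; bystander.
Things that resemble listed ones, but are neither listed nor needed, are in the scene too. What is shaped like the flask but pink or red is not meant.

How it is judged:
By the outcome, as a careful person would: the job done as asked, in the order asked, and still so for the second after the job is handed in, while the arm keeps its last pose, push and grip.
It also fails if it takes over 51 s, if anything falls off the work surface, if the arm or the gripper's body presses on something with over 40 N, if the wrist force passes 120 N, or if a joint passes its speed limit or range.

## Robot

A 7-joint arm with a two-finger parallel gripper is mounted at the origin on the work surface. World frame = base frame: x ahead of the robot, y to its left, z up, the work surface at z = 0. Lengths are in m, angles in rad, forces in N, time in s.
With the tool pointing down it reaches from about 0.425 to 1.025 m from the base axis. Payload 3.6 kg.
Tool frame: the origin (TCP) lies at the very end of the fingers, on their centre line; the grasp point (between the pads) lies 19 mm behind it (ctrl.grip_depth is the distance from the TCP to the grasp point, in m); z points along the fingers, y is the direction in which the jaws open and shut (so a half turn about z gives the same grasp; the last joint's range is limited). The gripper opens to 85 mm and grips with 20 to 120 N. Pads are 22 mm wide; open, the fingers measure 114 mm over their backs; the gripper's body (76 mm by 85 mm) begins 54 mm behind the grasp point. The pads swing forward as they close: fully open they stand 13 mm farther back than shut.
Start: joints at [-1.323, 0.591, 0.048, 1.609, -0.033, 0.943, -0.034], TCP at [0.243, 0.683, 0.231] pointing down, gripper open.
Joint ranges: [-2.69, 2.69], [-0.47, 2.24], [-1.27, 1.36], [0.19, 2.51], [-1.53, 4.68], [0.08, 2.07], [-3.09, 3.09]. Speed limits (rad/s): [2.57, 2.57, 3.14, 3.14, 3.14, 3.14, 3.14].

## Interface

Orientations are given as a unit quaternion [w, x, y, z].
In Python, from bench import ctrl gives the robot as it stands.
- The arm moves only by the tool servo_tool, never from a script. Its argument "deltas" is a list of rows, each an object of numbers: "grip": the closure in counts, from 0 (fully open) to 255 (shut); "tx", "ty", "tz": the shift along the world's x, y, z in m; "twist": the turn about the world's z in rad. In form: [{"grip": .., "tx": .., "ty": .., "tz": .., "twist": ..}, ...]. A call has 1 to 10 rows; each row shifts and turns the pose as measured when the row begins; what a row does not reach is not made up. A row lasts 1/10 s, in which the tool goes at most 50 mm and 8.59 degrees, less where a joint would pass 70% of its speed; a pose out of reach is approached as far as the arm can. A call is refused whole if a number of a shift passes 0.05 or a number of a turn 0.15, either way. A call with a gripper value outside its range is refused whole. The fingers move at their own pace and stop on an object; "newtons" is the grip in N (left out, the last holds). Time passes only in rows, so rows that do not move let the fingers close. It gives the time, the measured TCP pose, the force and the opening at its end, in the units of the state.
- ctrl.get_obs(): the state, without advancing time (a new reading comes with each control period).
- ctrl.grab_frame(name): name is "scene" or "side" or "wrist"; returns a dict with "img" (420x560x3 uint8, red, green, blue), "camera_matrix" (3x3 intrinsics, pixels), "world_to_cam" (4x4, takes a point from world to camera coordinates). Camera axes: x right, y down, z forward; pixel columns grow to the right and rows downward; lengths in m; the calibration is good to about 2 mm. The wrist camera is an equidistant fisheye: a pixel r from the principal point sees the ray r / f radians off the axis. A picture is of the moment at which its call begins. There is no depth.
- ctrl.finish_job(): hands the job in, once; it reports no verdict.
The state is a dict: "t": time; "joint_positions": joint angles; "joint_vel": joint speeds; "effort": joint torques, N m; "ee_pos": TCP position; "tcp_rot": TCP orientation; "contact_force": force on the tool from outside, world axes, zero at the start; "torque": the same for the moment, N m; "opening": finger opening in m.
Only numpy, scipy, OpenCV 4.12 (cv2) and the standard library are available. Lean on these libraries where they do the work, as an engineer would, in place of code of your own. Each camera call takes 0.05 s, during which the arm holds its last target. There are 200 camera calls.

## Working session

There is one attempt and no reset: what is moved stays moved. The work goes in short steps, Python scripts to look and compute and a tool call to move; the robot and the scene stay as the last step left them, time stands still between calls to the robot, and variables do not carry over. Pictures are saved under pics/ and viewed, about 8 in all and at most 12, crops included, and the job is handed in when it is done.

Besides the shell and the picture viewer there is one more tool, called after "Request:" as a command line: name --argument value ..., lists and objects as JSON in quotes. servo_tool: Moves the arm, as the interface text tells. Its arguments: {"type":"object","properties":{"deltas":{"type":"array"},"newtons":{"type":"number"}},"required":["deltas"]}

```bash
mkdir -p pics; cat > h.py <<'E'
import cv2,numpy as np
from bench import ctrl
def snap(n,out):
    f=ctrl.grab_frame(n); cv2.imwrite(f'pics/{out}.png',cv2.cvtColor(f['img'],cv2.COLOR_RGB2BGR)); np.savez(f'pics/{out}.npz',K=f['camera_matrix'],T=f['world_to_cam']); return f
def back(out,u,v,z):
    d=np.load(f'pics/{out}.npz');K,T=d['K'],d['T'];R,t=T[:3,:3],T[:3,3]
    c=-R.T@t; r=R.T@np.linalg.inv(K)@[u,v,1]; return c+r*(z-c[2])/r[2]
def proj(out,p):
    d=np.load(f'pics/{out}.npz');K,T=d['K'],d['T'];q=K@(T[:3,:3]@np.asarray(p)+T[:3,3]);return q[:2]/q[2]
E
python3 - <<'E'
from h import *
a=snap('scene','s0');b=snap('side','d0')
for f in(a,b):
    T=f['world_to_cam'];print(-T[:3,:3].T@T[:3,3],T[2,:3])
print(ctrl.get_obs())
E
```

```text
[ 1.34613336 -0.60564254  1.24852886] [-0.52821183  0.42985991 -0.73226547]
[-0.24708652 -0.79884478  0.84700417] [ 0.56777005  0.61763563 -0.54420897]
{'t': 0.1, 'joint_positions': array([-1.32252334,  0.59205637,  0.048312  ,  1.60972874, -0.03329986,
        0.94272925, -0.03371319]), 'joint_vel': array([ 0.0008724 , -0.00207591,  0.00028127, -0.00299672, -0.00058597,
       -0.0004821 , -0.00110867]), 'effort': array([ 4.81392039e-03, -5.49997687e+01,  1.55329652e+00, -1.98825699e+01,
        9.73106740e-03,  3.76084994e-03, -7.93897470e-06]), 'ee_pos': array([0.24272663, 0.68233752, 0.23022156]), 'tcp_rot': array([-1.18739523e-04,  1.70026409e-01,  9.85438938e-01, -1.05169779e-03]), 'contact_force': array([ 0.04820284, -0.19591683,  0.20200914]), 'torque': array([-0.01843672,  0.01049878,  0.02159499]), 'opening': 0.0853545722294035}
```

View pics/s0.png

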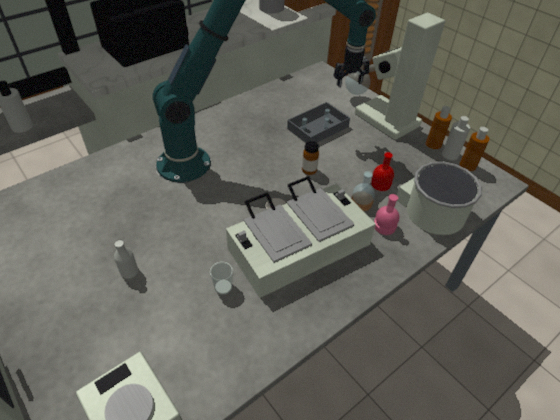

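View pics/d0.png

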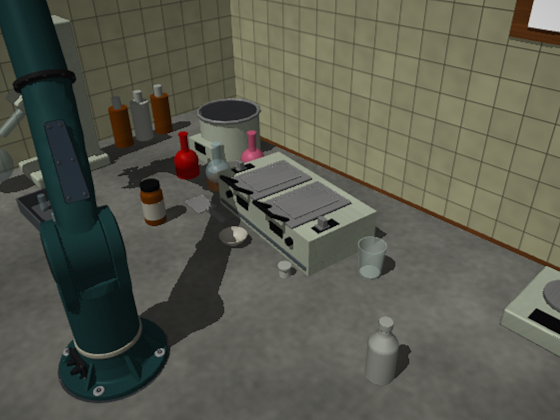

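The clear flask, in its cork ring, is at the +y end of the bath (scene 363,190; side 217,170) and the beaker is at the other end. That makes it the left well. I'll zoom in to get the bath's pose.

```bash
python3 - <<'E'
import cv2
for n,(x,y,w,h) in dict(s0=(215,165,200,135),d0=(195,140,195,140)).items():
    i=cv2.imread(f'pics/{n}.png')[y:y+h,x:x+w]; cv2.imwrite(f'pics/{n}c.png',cv2.resize(i,None,fx=4,fy=4,interpolation=cv2.INTER_CUBIC))
E
```

```text
(no output)
```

View pics/s0c.png

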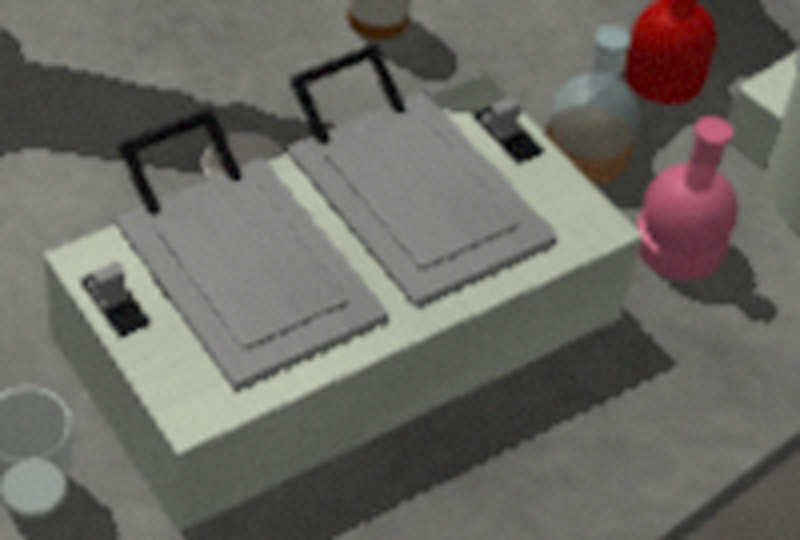

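View pics/d0c.png

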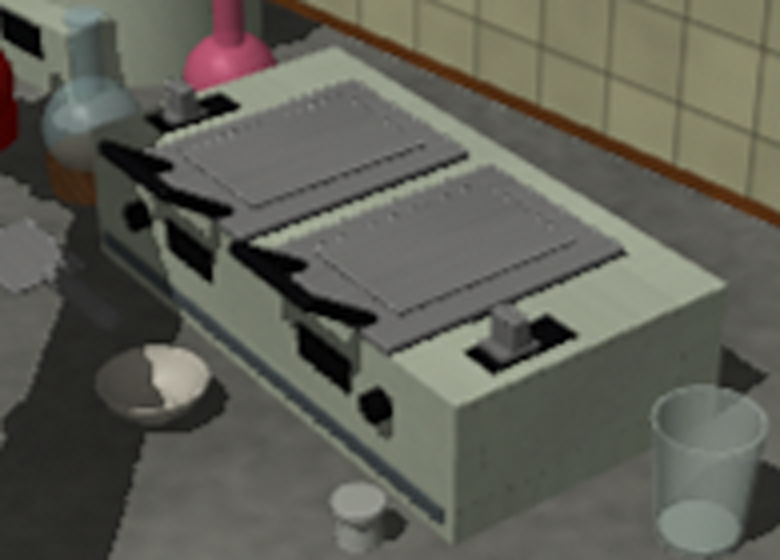

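```bash
cat > fit.py <<'E'
from h import *
from scipy.optimize import least_squares
P=[('s0',45,257,-.11,-.225,.11),('s0',180,453,.12,-.225,.11),('s0',640,238,.12,.225,.11),
('s0',297,80,-.15,.045,.15),('s0',375,50,-.15,.125,.15),('s0',125,150,-.15,-.125,.15),('s0',210,117,-.15,-.045,.15),
('s0',107,270,-.045,-.197,.138),('s0',503,105,-.045,.197,.138),
('d0',460,405,-.11,-.225,.11),('d0',455,542,-.11,-.225,0),('d0',725,285,.12,-.225,.11),('d0',335,48,.12,.225,.11),
('d0',372,320,-.15,-.125,.15),('d0',240,246,-.15,-.045,.15),('d0',228,212,-.15,.045,.15),('d0',105,147,-.15,.125,.15),
('d0',508,312,-.045,-.197,.138),('d0',180,88,-.045,.197,.138)]
off=dict(s0=(215,165),d0=(195,140))
def W(q,x,y,z): c,s=np.cos(q[2]),np.sin(q[2]); return [q[0]+c*x-s*y,q[1]+s*x+c*y,z]
def r(q): return np.concatenate([proj(n,W(q,x,y,z))-(np.array([u,v])/4-.375+off[n]) for n,u,v,x,y,z in P])
s=least_squares(r,[.7,0,0],loss='soft_l1');print(s.x)
print(np.round(r(s.x).reshape(-1,2),1).tolist())
for n,p in dict(hl=(-.15,.085,.15),hr=(-.15,-.085,.15),cl=(-.045,.197,.138),cr=(-.045,-.197,.138)).items():print(n,np.round(W(s.x,*p),4),np.hypot(*W(s.x,*p)[:2]))
print('flask',back('s0',363,205,.03),back('d0',215,186,.03))
np.save('bath.npy',s.x)
from scipy.spatial.transform import Rotation as R
o=ctrl.get_obs();print(R.from_quat(o['tcp_rot'][[1,2,3,0]]).as_matrix())
E
python3 fit.py
```

```text
[ 0.62552049  0.09930882 -0.133303  ]
[[-0.7, -0.8], [-0.7, 0.1], [0.3, -1.1], [-0.6, -0.1], [-1.2, -0.2], [-0.2, -0.6], [-1.0, -0.5], [0.1, 0.3], [-0.0, -0.6], [-0.1, -0.3], [0.5, 0.2], [1.5, -1.1], [0.4, -1.3], [-15.4, -5.2], [-0.0, -0.1], [-15.2, -5.5], [0.8, -0.5], [1.4, -0.6], [0.3, -1.6]]
hl [0.4881 0.2035 0.15  ] 0.5288643683383883
hr [0.4656 0.035  0.15  ] 0.4668677367208943
cl [0.6071 0.3005 0.138 ] 0.6774209711565489
cr [ 0.5547 -0.09    0.138 ] 0.5619840738996782
flask [0.64420255 0.40151094 0.03      ] [0.56427135 0.38417839 0.03      ]
[[-9.42182012e-01  3.35101038e-01 -5.91653896e-04]
 [ 3.35101538e-01  9.42179828e-01 -2.03239019e-03]
 [-1.23611697e-04 -2.11314561e-03 -9.99997760e-01]]
```

The two outliers come from my misreading where the bar ends (I marked the leg ends), so I'll drop them. I'll refit and start the approach above the handle.

```bash
sed -i "/^off=/i P=[p for p in P if p[:3] not in (('d0',372,320),('d0',228,212))]" fit.py; python3 fit.py
```

```text
[ 0.62537821  0.10002569 -0.13482348]
[[-0.6, -1.0], [-0.6, -0.1], [0.4, -1.1], [-0.4, -0.2], [-1.0, -0.3], [-0.0, -0.7], [-0.8, -0.6], [0.2, 0.1], [0.2, -0.7], [-0.5, -0.4], [0.2, 0.1], [1.2, -1.1], [0.4, -1.3], [-0.3, -0.3], [0.6, -0.7], [1.1, -0.6], [0.2, -1.7]]
hl [0.4882 0.2044 0.15  ] 0.5292362321076709
hr [0.4653 0.036  0.15  ] 0.46670153765042977
cl [0.6073 0.3013 0.138 ] 0.6778983161737608
cr [ 0.5543 -0.0891  0.138 ] 0.5614281156374095
flask [0.64420255 0.40151094 0.03      ] [0.56427135 0.38417839 0.03      ]
[[-9.42182012e-01  3.35101038e-01 -5.91653896e-04]
 [ 3.35101538e-01  9.42179828e-01 -2.03239019e-03]
 [-1.23611697e-04 -2.11314561e-03 -9.99997760e-01]]
```

Request:
servo_tool --deltas '[{"grip":100,"tx":0.022,"ty":-0.043,"tz":0.01,"twist":-0.135},{"grip":100,"tx":0.022,"ty":-0.043,"tz":0.01,"twist":-0.135},{"grip":100,"tx":0.022,"ty":-0.043,"tz":0.005,"twist":-0.135},{"grip":100,"tx":0.022,"ty":-0.043,"twist":-0.135},{"grip":100,"tx":0.022,"ty":-0.043,"twist":-0.135},{"grip":100,"tx":0.022,"ty":-0.043,"twist":-0.135},{"grip":100,"tx":0.022,"ty":-0.043,"twist":-0.135},{"grip":100,"tx":0.022,"ty":-0.043,"twist":-0.135},{"grip":100,"tx":0.022,"ty":-0.043,"twist":-0.135},{"grip":100,"tx":0.022,"ty":-0.043,"twist":-0.135}]'

```text
schema error: expected keys grip, tx, ty, tz, twist
```

Request:
servo_tool --deltas '[{"grip":100,"tx":0.022,"ty":-0.043,"tz":0.01,"twist":-0.135},{"grip":100,"tx":0.022,"ty":-0.043,"tz":0.01,"twist":-0.135},{"grip":100,"tx":0.022,"ty":-0.043,"tz":0.005,"twist":-0.135},{"grip":100,"tx":0.022,"ty":-0.043,"tz":0,"twist":-0.135},{"grip":100,"tx":0.022,"ty":-0.043,"tz":0,"twist":-0.135},{"grip":100,"tx":0.022,"ty":-0.043,"tz":0,"twist":-0.135},{"grip":100,"tx":0.022,"ty":-0.043,"tz":0,"twist":-0.135},{"grip":100,"tx":0.022,"ty":-0.043,"tz":0,"twist":-0.135},{"grip":100,"tx":0.022,"ty":-0.043,"tz":0,"twist":-0.135},{"grip":100,"tx":0.022,"ty":-0.043,"tz":0,"twist":-0.135}]'

```text
t: 1.1
ee_pos: [0.4574, 0.2436, 0.2518]
tcp_rot: [-0.004, 0.761, 0.649, 0.001]
contact_force: [1.2, 0.9, 0.0]
opening: 0.0521
```

```bash
cat > st.py <<'E'
from h import *
from scipy.spatial.transform import Rotation as R
o=ctrl.get_obs();M=R.from_quat(o['tcp_rot'][[1,2,3,0]]).as_matrix();q=np.load('bath.npy')
a=np.arctan2(M[1,1],M[0,1]);e=((q[2]-a+np.pi/2)%np.pi)-np.pi/2
d=o['ee_pos'][:2]-q[:2];c,s=np.cos(q[2]),np.sin(q[2])
print('t',o['t'],'ee',o['ee_pos'].round(4),'bath xy',(c*d[0]+s*d[1]).round(4),(-s*d[0]+c*d[1]).round(4),'twist err',e.round(3),'tool z',M[:,2].round(3),'F',o['contact_force'].round(1),'op',round(o['opening'],4),'q',o['joint_positions'].round(2))
E
python3 st.py
```

```text
t 1.1 ee [0.4574 0.2436 0.2518] bath xy -0.1857 0.1197 twist err 0.023 tool z [-0.003  0.007 -1.   ] F [1.2 0.9 0. ] op 0.0521 q [-0.94  0.33  0.47  2.07 -0.22  0.79 -0.49]
```

Request:
servo_tool --deltas '[{"grip":100,"tx":0.016,"ty":-0.02,"tz":-0.01,"twist":0.023},{"grip":100,"tx":0.015,"ty":-0.019,"tz":-0.01,"twist":0},{"grip":100,"tx":0.002,"ty":-0.002,"tz":-0.005,"twist":0},{"grip":100,"tx":0,"ty":0,"tz":0,"twist":0}]'

```text
t: 1.5
ee_pos: [0.4935, 0.1916, 0.2262]
tcp_rot: [-0.002, 0.759, 0.651, 0.001]
contact_force: [0.2, -0.3, 0.2]
opening: 0.0517
```

```bash
python3 st.py; python3 - <<'E'
from h import *
snap('wrist','w1');d=np.load('pics/w1.npz');K,T=d['K'],d['T']
q=np.load('bath.npy');c,s=np.cos(q[2]),np.sin(q[2])
im=cv2.imread('pics/w1.png')
for x,y,z in[(-.15,.045,.15),(-.15,.085,.15),(-.15,.125,.15),(-.045,.197,.138),(-.11,.225,.11)]:
    p=T[:3,:3]@[q[0]+c*x-s*y,q[1]+s*x+c*y,z]+T[:3,3];th=np.arctan2(np.hypot(*p[:2]),p[2]);u=K[:2,2]+K[0,0]*th*p[:2]/np.hypot(*p[:2])
    print(u.round(1));cv2.circle(im,tuple(int(v) for v in u.round()),3,(0,255,0),1)
cv2.imwrite('pics/w1o.png',im)
E
```

```text
t 1.5 ee [0.4935 0.1916 0.2262] bath xy -0.1429 0.073 twist err 0.017 tool z [-0.002  0.004 -1.   ] F [ 0.2 -0.3  0.2] op 0.0517 q [-0.81  0.38  0.46  2.07 -0.26  0.74 -0.33]
[270.8 257.5]
[269.4 206.3]
[267.9 149.8]
[410.6  54.1]
[318.6  21.2]
```

View pics/w1o.png

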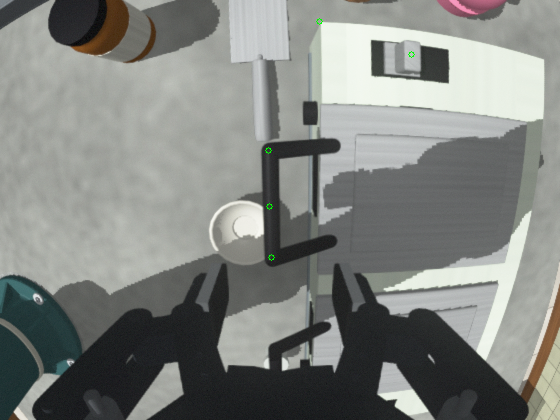

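The overlay matches: the bar runs from (268,150) to (271,258) and the knob top is at (411,54). Next I descend on the bar and grip it.

Request:
servo_tool --deltas '[{"grip":100,"tx":-0.005,"ty":0.012,"tz":-0.015,"twist":0.015},{"grip":100,"tx":0,"ty":0,"tz":-0.02,"twist":0},{"grip":100,"tx":0,"ty":0,"tz":-0.02,"twist":0},{"grip":100,"tx":0,"ty":0,"tz":-0.015,"twist":0},{"grip":100,"tx":0,"ty":0,"tz":0,"twist":0}]'

```text
t: 2.05
ee_pos: [0.4854, 0.2139, 0.1561]
tcp_rot: [-0.004, 0.749, 0.663, 0.003]
contact_force: [-0.3, 0.2, -0.1]
opening: 0.0519
```

```bash
python3 st.py
```

```text
t 2.05 ee [0.4854 0.2139 0.1561] bath xy -0.154 0.094 twist err -0.013 tool z [-0.001  0.01  -1.   ] F [-0.3  0.2 -0.1] op 0.0519 q [-0.78  0.48  0.38  2.12 -0.34  0.59 -0.27]
```

Request:
servo_tool --deltas '[{"grip":100,"tx":0.003,"ty":-0.006,"tz":-0.013,"twist":-0.01},{"grip":100,"tx":0,"ty":0,"tz":-0.009,"twist":0},{"grip":100,"tx":0,"ty":0,"tz":0,"twist":0}]'

```text
t: 2.35
ee_pos: [0.4885, 0.2106, 0.134]
tcp_rot: [-0.004, 0.751, 0.66, 0.004]
contact_force: [-0.3, -0.2, 0.6]
opening: 0.052
```

```bash
python3 st.py
```

```text
t 2.35 ee [0.4885 0.2106 0.134 ] bath xy -0.1505 0.0912 twist err -0.007 tool z [ 0.001  0.013 -1.   ] F [-0.3 -0.2  0.6] op 0.052 q [-0.75  0.52  0.36  2.13 -0.37  0.54 -0.25]
```

Request:
servo_tool --deltas '[{"grip":255,"tx":0,"ty":-0.002,"tz":-0.002,"twist":0},{"grip":255,"tx":0,"ty":0,"tz":0,"twist":0},{"grip":255,"tx":0,"ty":0,"tz":0,"twist":0},{"grip":255,"tx":0,"ty":0,"tz":0,"twist":0},{"grip":255,"tx":0,"ty":0,"tz":0,"twist":0}]' --newtons 50

```text
t: 2.85
ee_pos: [0.4894, 0.2085, 0.1328]
tcp_rot: [-0.004, 0.751, 0.66, 0.006]
contact_force: [-0.6, 0.2, -3.3]
opening: 0.0102
```

Request:
servo_tool --deltas '[{"grip":255,"tx":0,"ty":0,"tz":0.005,"twist":0},{"grip":255,"tx":0,"ty":0,"tz":0.005,"twist":0},{"grip":255,"tx":0,"ty":0,"tz":0.004,"twist":0}]'

```text
t: 3.15
ee_pos: [0.4926, 0.208, 0.1478]
tcp_rot: [-0.002, 0.752, 0.659, 0.008]
contact_force: [4.4, -0.5, -7.0]
opening: 0.0102
```

```bash
python3 st.py
```

```text
t 3.15 ee [0.4926 0.208  0.1478] bath xy -0.1461 0.0892 twist err -0.004 tool z [ 0.009  0.014 -1.   ] F [ 4.4 -0.5 -7. ] op 0.0102 q [-0.76  0.5   0.38  2.13 -0.35  0.56 -0.26]
```

Request:
servo_tool --deltas '[{"grip":255,"tx":0,"ty":0,"tz":0.004,"twist":0},{"grip":255,"tx":0,"ty":0,"tz":0.004,"twist":0},{"grip":255,"tx":0,"ty":0,"tz":0.002,"twist":0}]'

```text
t: 3.45
ee_pos: [0.496, 0.2076, 0.1599]
tcp_rot: [0.0, 0.752, 0.659, 0.011]
contact_force: [5.7, -0.5, -5.2]
opening: 0.01
```

```bash
python3 st.py
```

```text
t 3.45 ee [0.496  0.2076 0.1599] bath xy -0.1427 0.0892 twist err -0.002 tool z [ 0.016  0.014 -1.   ] F [ 5.7 -0.5 -5.2] op 0.01 q [-0.77  0.48  0.39  2.12 -0.34  0.58 -0.27]
```

The cover lifts freely: the handle has risen 27 mm, well past the 10 mm rattle, and it follows the hinge arc at about 5 N. So it isn't caught and I'll leave the catch alone. I'll keep following the arc up.

Request:
servo_tool --deltas '[{"grip":255,"tx":0.004,"ty":0,"tz":0.011,"twist":0},{"grip":255,"tx":0.004,"ty":-0.001,"tz":0.011,"twist":0},{"grip":255,"tx":0.005,"ty":-0.001,"tz":0.011,"twist":0},{"grip":255,"tx":0.005,"ty":-0.001,"tz":0.01,"twist":0},{"grip":255,"tx":0.006,"ty":-0.001,"tz":0.01,"twist":0}]'

```text
t: 3.95
ee_pos: [0.5198, 0.2042, 0.2153]
tcp_rot: [-0.001, 0.752, 0.659, 0.01]
contact_force: [3.0, 0.7, -3.5]
opening: 0.01
```

```bash
python3 st.py; python3 -c "
from h import *
snap('side','d1');snap('scene','s1')
a=cv2.imread('pics/d1.png')[120:280,150:350];b=cv2.imread('pics/s1.png')[150:310,215:415]
cv2.imwrite('pics/m1.png',cv2.resize(np.hstack([a,b]),None,fx=2,fy=2,interpolation=cv2.INTER_CUBIC))"
```

```text
t 3.95 ee [0.5198 0.2042 0.2153] bath xy -0.1186 0.0891 twist err -0.004 tool z [ 0.014  0.014 -1.   ] F [ 3.   0.7 -3.5] op 0.01 q [-0.78  0.43  0.44  2.03 -0.28  0.73 -0.3 ]
```

View pics/m1.png

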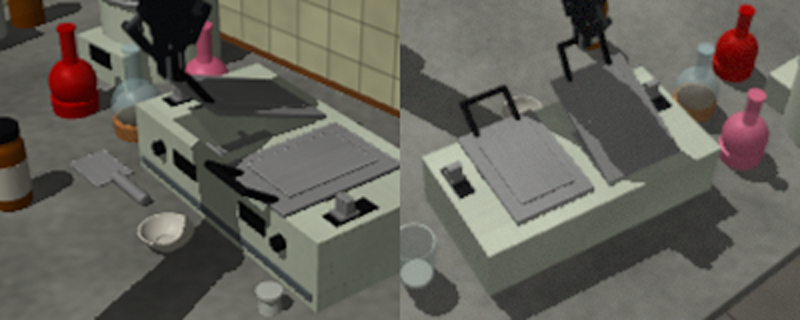

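Both views show the left cover raised and held, with the right cover shut and both catches at their starting ends. On to 40°.

Request:
servo_tool --deltas '[{"grip":255,"tx":0.007,"ty":-0.001,"tz":0.011,"twist":0},{"grip":255,"tx":0.008,"ty":-0.001,"tz":0.011,"twist":0},{"grip":255,"tx":0.009,"ty":-0.001,"tz":0.01,"twist":0},{"grip":255,"tx":0.009,"ty":-0.001,"tz":0.01,"twist":0},{"grip":255,"tx":0.008,"ty":-0.001,"tz":0.008,"twist":0},{"grip":255,"tx":0,"ty":0,"tz":0,"twist":0}]'

```text
t: 4.65
ee_pos: [0.5575, 0.1989, 0.2652]
tcp_rot: [-0.004, 0.752, 0.66, 0.005]
contact_force: [2.3, 1.4, -5.6]
opening: 0.0105
```

```bash
python3 st.py
```

```text
t 4.65 ee [0.5575 0.1989 0.2652] bath xy -0.0805 0.0889 twist err -0.004 tool z [ 0.002  0.013 -1.   ] F [ 2.3  1.4 -5.6] op 0.0105 q [-0.76  0.41  0.47  1.9  -0.25  0.88 -0.29]
```

Request:
servo_tool --deltas '[{"grip":255,"tx":0.007,"ty":-0.001,"tz":0.006,"twist":0},{"grip":255,"tx":0.007,"ty":-0.001,"tz":0.006,"twist":0},{"grip":255,"tx":0,"ty":0,"tz":0,"twist":0},{"grip":255,"tx":0,"ty":0,"tz":0,"twist":0},{"grip":255,"tx":0,"ty":0,"tz":0,"twist":0}]'

```text
t: 5.15
ee_pos: [0.5689, 0.1973, 0.2762]
tcp_rot: [-0.007, 0.751, 0.66, 0.002]
contact_force: [0.2, 0.5, -4.4]
opening: 0.0099
```

```bash
python3 st.py; python3 -c "
from h import *
snap('side','d2');snap('scene','s2')
a=cv2.imread('pics/d2.png')[120:280,150:350];b=cv2.imread('pics/s2.png')[150:310,215:415]
cv2.imwrite('pics/m2.png',cv2.resize(np.hstack([a,b]),None,fx=2,fy=2,interpolation=cv2.INTER_CUBIC))"; python3 st.py
```

```text
t 5.15 ee [0.5689 0.1973 0.2762] bath xy -0.069 0.0888 twist err -0.005 tool z [-0.006  0.012 -1.   ] F [ 0.2  0.5 -4.4] op 0.0099 q [-0.74  0.42  0.47  1.86 -0.25  0.92 -0.28]
t 5.25 ee [0.5689 0.1973 0.2762] bath xy -0.0691 0.0888 twist err -0.005 tool z [-0.006  0.012 -1.   ] F [ 0.3  1.4 -3.8] op 0.0102 q [-0.74  0.42  0.47  1.86 -0.25  0.92 -0.28]
```

View pics/m2.png

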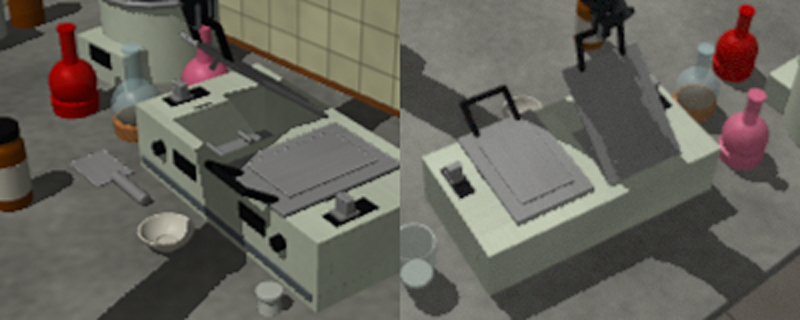

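The left cover is held at about 39° and steady. The right cover, both catches and everything on the bench look unchanged.

```bash
python3 -c "
from bench import ctrl
print(ctrl.finish_job())"
```

```text
the job is handed in; nothing more can be done
None
```

The left well's cover is open and still held by the gripper at about 39° (0.68 rad). I handed the job in at about 5.3 s on the clock.

- **Which well:** the clear flask stands at the bath's +y end, so I opened the left cover.
- **Was it caught:** I gripped the handle and pulled up before touching the catch. The handle rose 27 mm, well past the 10 mm rattle, at about 5 N along the hinge arc. It was not caught, so I never touched the catch.
- **Last checks:** the TCP had stopped moving, the load was about 4 N and the fingers were 10 mm apart on the handle. The final pictures show the right cover shut, both catches where they started and the bench items in place.
- **What did not fully agree:**
    - The angle is worked out from the gripper's position, not measured directly.
    - The fingers read 10 mm apart on a 12 mm bar.
    - The pull was 5 to 7 N early in the lift, above the stated 2 to 4 N. It included about 5 N sideways because I first pulled straight up.

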